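# Show a stained-glass sample in the viewing box

## Task

First set the dimmer of the viewing box to half by bringing its red-handled lever straight up, and let go of it. Then take the glass panel with the green half out of the wooden rack, pass it gently, green half down, through the slot in the roof of the viewing box, and stop when the green half is inside and the pale half still stands outside. Finish while holding it there upright in the gripper, clear of the box floor, with the lever still straight up; leave the amber panel, the solder reel and the jar where they are.

Things in the scene. Friction and masses are not known exactly. Their poses are not given: they have to be found in the camera images.
- viewer: Grey viewing box with a dark steel roof, fixed, 160 x 210 mm, roof top 142 mm above the table; origin on the table under the middle of the box, z up, x pointing to its open window (away from the robot at yaw 0). Its plywood base plate, 8 mm thick, extends 110 mm beyond the box's -y side and carries the dimmer. The inside is hollow from 8 mm (floor) to 127 mm (underside of the roof) above the table.
- slot (a point): Centre of the slot at the level of the roof's top face; axes as the viewer's (z up). The slot is 10 mm wide along its x and 62 mm long along its y, in the lower 6 mm of the 15 mm thick roof; above that, bright sloping lead-in faces widen it to 20 x 72 mm at the roof's top face (5 mm out over 9 mm of height on every side).
- dimmer (a joint): Angle of the dimmer lever in rad, about the viewer's y axis: 0 leans 0.7 rad (40 degrees) towards the viewer's -x (robot) side, 0.7 is straight up (half brightness, the yellow mark), 1.4 leans as far to +x. It starts leaning to -x; it is moved by about 1.5 N at the handle and stays where it is left.
- dimmer_hinge (a point): Hinge of the lever, 50 mm above the table, at (-20, -180) mm in the viewer's frame, between two black cheeks 80 mm long (viewer x), 40 mm wide over both, whose tops are 64 mm above the table.
- dimmer_knob (a point): Middle of the lever's red cross handle: a cylinder 20 mm in diameter and 26 mm long, lying along the viewer's y, 85 mm from the hinge. It can be pinched from above by its two flat ends, or pushed.
- panel_green: The glass panel to be shown: 8 mm thick (its x), 60 mm wide (its y), 130 mm high (its z), about 0.16 kg, copper edges and a copper line at half height, 65 mm; lower half dark green, upper half pale. Origin at the middle of its lower edge; it stands upright in one slot of the rack, lower edge 6 mm above the table, and can be gripped across its 8 mm near the top edge.
- green_bottom (a point): The same point as panel_green's origin: middle of its lower edge.
- panel_amber: A like panel of the same size with an amber lower half, standing in the other slot of the rack. Leave it.
- rack: Fixed wooden block 170 x 100 x 30 mm; origin under its middle. Two slots, 11 x 63 mm and 24 mm deep, at x = -40 and +40 mm in its frame, long along its y; the panels stand in them parallel to each other, 80 mm apart. Which panel is in which slot varies.
- solder_reel: Aluminium reel 60 mm in diameter, 36 mm high, standing on the table; origin under its middle. Leave it.
- flux_jar: Closed jar 56 mm in diameter, 65 mm high, standing on the table; origin under its middle. Leave it.
Things that resemble listed ones, but are neither listed nor needed, are in the scene too. Leave any pink or purple look-alike of the panel_green alone.

How it is judged:
By the outcome, as a careful person would: the job done as asked, in the order asked, and still so for the second after the job is handed in, while the arm keeps its last pose, push and grip.
It also fails if it takes over 70 s, if anything falls off the work surface, if the arm or the gripper's body presses on something with over 40 N, if the wrist force passes 120 N, or if a joint passes its speed limit or range.

## Robot

A 7-joint arm with a two-finger parallel gripper is mounted at the origin on the work surface. World frame = base frame: x ahead of the robot, y to its left, z up, the work surface at z = 0. Lengths are in mm, angles in rad, forces in N, time in s.
With the tool pointing down it reaches from about 400 to 875 mm from the base axis. Payload 19.3 kg.
Tool frame: the origin (TCP) lies midway between the tips of the shut fingers; the grasp point (between the pads) lies 19 mm behind it (manip.tcp_to_grasp is the distance from the TCP to the grasp point, in mm); z points along the fingers, x is the direction in which the jaws open and shut, and the axes are right-handed (so a half turn about z gives the same grasp; the last joint's range is limited). The gripper opens to 85 mm and grips with 20 to 120 N. Pads are 22 mm wide; open, the fingers measure 114 mm over their backs; the gripper's body (76 mm by 85 mm) begins 54 mm behind the grasp point. The pads swing forward as they close: fully open they stand 13 mm farther back than shut.
Start: joints at [1.149, 0.521, -0.036, 1.599, 0.021, 1.021, -0.113], TCP at [215.339, -586.723, 231.291] pointing down, gripper open.
Joint ranges: [-2.91, 2.91], [-0.3, 2.13], [-1.5, 1.42], [0.17, 2.43], [-1.26, 4.41], [0.16, 1.93], [-2.52, 2.52]. Speed limits (rad/s): [1.89, 1.89, 2.39, 2.39, 3.01, 3.01, 3.01].

## Interface

Orientations are given as a unit quaternion [w, x, y, z].
In Python, from bench import manip, optics gives the robot as it stands. The module is installed in compiled form; this text tells all that it offers.
- The arm moves only by the tool carry_out, never from a script. Its argument "commands" is a list of rows, each an object of numbers: "tx", "ty", "tz": the shift along the world's x, y, z in cm; "rx", "ry", "rz": the turn, a rotation vector about the world's x, y, z in degrees; "hand": the opening, from 0 (shut) to 1 (fully open). In form: [{"tx": .., "ty": .., "tz": .., "rx": .., "ry": .., "rz": .., "hand": ..}, ...]. A call has 1 to 10 rows; each row is the pose to reach, as a shift and turn from the pose commanded when the call began; what a row does not reach only later rows make up. A row lasts 1/8 s, in which the tool goes at most 62.5 mm and 10.7 degrees, less where a joint would pass 70% of its speed; a pose out of reach is approached as far as the arm can. A call with a gripper value outside its range is refused whole. The fingers move at their own pace and stop on an object; "grip_force" is the grip in N (left out, the last holds). Time passes only in rows, so rows that repeat a pose let the fingers close. It gives the time, the measured TCP pose, the force and the opening at its end, in the units of the state.
- manip.state(): the state, without advancing time (a new reading comes with each control period).
- optics.grab_frame(name): name is "scene" or "top" or "wrist"; returns the picture (400x640x3 uint8, blue, green, red); there is no depth.
- optics.get_calibration(name): a dict with "intrinsics" (3x3 intrinsics, pixels), "world_to_cam" (4x4, takes a point from world to camera coordinates); the wrist camera has in their place "mount" (4x4, takes a point from camera to tool coordinates, whose origin is the TCP and whose axes are the tool frame's). Camera axes: x right, y up, looking along -z (the intrinsics and any distortion apply to the point x, -y, -z); pixel columns grow to the right and rows downward; lengths in mm; the calibration is good to about 2 mm. A picture is of the moment at which its call begins: read the wrist's pose just before it. get_calibration takes no time and is no camera call.
- manip.finish_job(): hands the job in, once; it reports no verdict.
The state is a dict: "t": time; "q": joint angles; "joint_vel": joint speeds; "joint_efforts": joint torques, N m; "ee_pos": TCP position; "tcp_rot": TCP orientation; "wrist_force": force on the tool from outside, world axes, zero at the start; "torque": the same for the moment, N m; "opening": finger opening in mm.
Only numpy, scipy, OpenCV 4.12 (cv2) and the standard library are available. Lean on these libraries where they do the work, as an engineer would, in place of code of your own. Each camera call takes 0.05 s, during which the arm holds its last target.

## Working session

There is one attempt and no reset: what is moved stays moved. The work goes in short steps, Python scripts to look and compute and a tool call to move; the robot and the scene stay as the last step left them, time stands still between calls to the robot, and variables do not carry over. Pictures are saved under pics/ and viewed, and the job is handed in when it is done.

Besides the shell and the picture viewer there is one more tool, called in YAML: its name, and indented under it one key for each argument. carry_out: Moves the arm, as the interface text tells. Its arguments: {"type":"object","properties":{"commands":{"type":"array"},"grip_force":{"type":"number"}},"required":["commands"]}

```bash
mkdir -p pics; python3 - <<'E'
from bench import manip, optics
import cv2
print(manip.state()); print(manip.tcp_to_grasp)
for n in ["scene","top","wrist"]:
    cv2.imwrite(f"pics/{n}0.png",optics.grab_frame(n)); print(n,optics.get_calibration(n))
E
```

```text
{'t': 0.0, 'q': array([ 1.14878006,  0.52199061, -0.03633315,  1.60001036,  0.02120297,
        1.0210986 , -0.11280159]), 'joint_vel': array([ 1.09923720e-03, -1.09365885e-03,  8.78199089e-05, -8.13362148e-04,
       -4.12083357e-04,  1.06915491e-03, -1.04267588e-03]), 'joint_efforts': array([ 1.89317703e-03, -9.27101898e+01,  1.98152415e+00, -3.69931054e+01,
        1.80624286e-02,  8.25020252e-03, -2.63600282e-05]), 'ee_pos': array([ 215.22748982, -586.41095208,  230.73940959]), 'tcp_rot': array([-2.87430441e-04,  8.19938504e-01, -5.72451339e-01, -4.81663154e-04]), 'wrist_force': array([-0.05002637, -0.60641025, -0.59809592]), 'torque': array([-0.00638753,  0.02666167,  0.0193164 ]), 'opening': 85.36184441123436}
18.700000000000003
scene {'intrinsics': array([[372.62788527,   0.        , 315.86544493],
       [  0.        , 372.62788527, 201.06401859],
       [  0.        ,   0.        ,   1.        ]]), 'world_to_cam': array([[-8.21486762e-01,  5.70042446e-01,  1.45295833e-02,
         4.86895506e+02],
       [-3.73697040e-01, -5.57430237e-01,  7.41364993e-01,
         1.48842839
[... 537 characters left out ...]
,
       [-1.38440449e-01,  1.25140461e-02,  9.90291695e-01,
        -1.33570494e+03],
       [ 0.00000000e+00,  0.00000000e+00,  0.00000000e+00,
         1.00000000e+00]])}
wrist {'intrinsics': array([[275.78169617,   0.        , 319.2364454 ],
       [  0.        , 275.78169617, 201.40443382],
       [  0.        ,   0.        ,   1.        ]]), 'mount': array([[ 9.99999432e-01, -1.01501208e-03,  3.24595455e-04,
        -5.92187094e-01],
       [-8.68819484e-04, -9.52928697e-01, -3.03193245e-01,
        -7.84090956e+01],
       [ 6.17061131e-04,  3.03192791e-01, -9.52929038e-01,
        -1.42952435e+02],
       [ 0.00000000e+00,  0.00000000e+00,  0.00000000e+00,
         1.00000000e+00]])}
```

View pics/scene0.png

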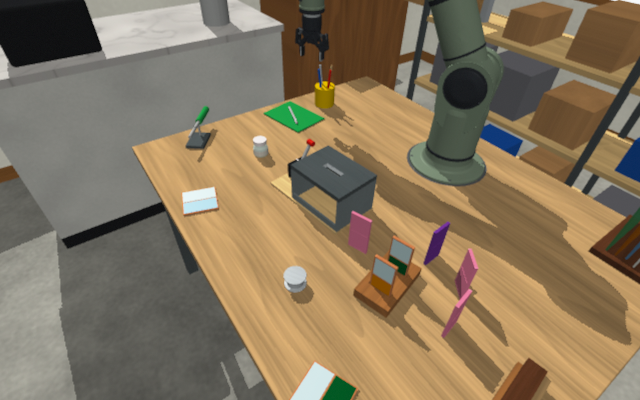

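View pics/top0.png

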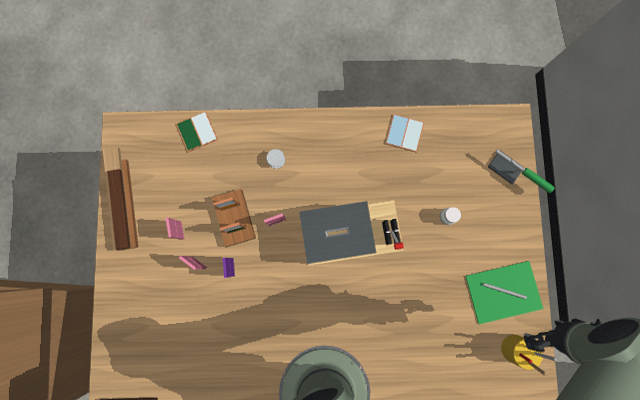

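View pics/wrist0.png

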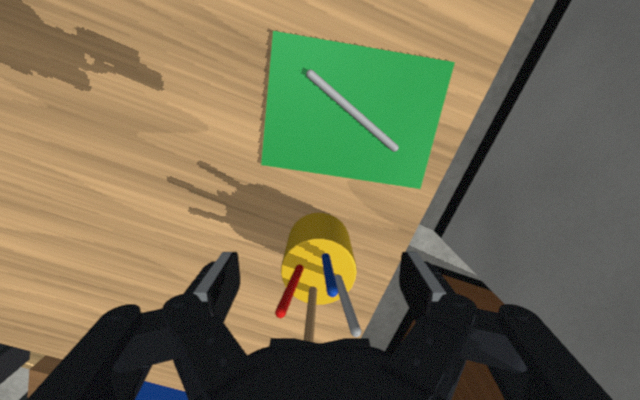

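Candidates for the green panel: the rack panel at scene (400,255)/top (232,228), the flat green/white book at scene (325,385)/top (196,132), and the green pad at top (503,292). The pink and purple panels are at scene (360,231), (436,243), (467,272) and (457,312). The amber panel is at scene (383,274). By the description I choose the rack panel at scene (400,255), and I'll check it in a crop.

```bash
cat > h.py <<'E'
import numpy as np, cv2
from scipy.spatial.transform import Rotation as R
from bench import manip, optics
def cam(n,st=None):
    c=optics.get_calibration(n);K=c["intrinsics"]
    if n=="wrist":
        T=np.eye(4);w,x,y,z=st["tcp_rot"];T[:3,:3]=R.from_quat([x,y,z,w]).as_matrix();T[:3,3]=st["ee_pos"]
        M=np.linalg.inv(T@c["mount"])
    else: M=c["world_to_cam"]
    return K,M
def ray(C,u,v):
    K,M=C;d=np.linalg.inv(K)@[u,v,1];d=M[:3,:3].T@np.array([d[0],-d[1],-d[2]])
    return -M[:3,:3].T@M[:3,3],d
def onz(C,u,v,z):
    o,d=ray(C,u,v);return o+d*(z-o[2])/d[2]
def proj(C,p):
    K,M=C;q=M[:3,:3]@np.asarray(p,float)+M[:3,3];a=K@np.array([q[0],-q[1],-q[2]]);return a[:2]/a[2]
def tri(a,b):
    A=np.zeros((3,3));B=np.zeros(3)
    for o,d in (a,b):
        d=d/np.linalg.norm(d);P=np.eye(3)-np.outer(d,d);A+=P;B+=P@o
    return np.linalg.solve(A,B)
def crop(im,x0,y0,w,h,s,name):
    cv2.imwrite(name,cv2.resize(im[y0:y0+h,x0:x0+w],None,fx=s,fy=s,interpolation=cv2.INTER_CUBIC))
E
python3 - <<'E'
import cv2
from h import *
s=cv2.imread("pics/scene0.png");t=cv2.imread("pics/top0.png")
crop(s,330,200,130,120,5,"pics/s_rack.png");crop(t,200,180,220,100,3.6,"pics/t_all.png");crop(s,260,130,130,100,6,"pics/s_view.png")
E
```

```text
(no output)
```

View pics/s_rack.png

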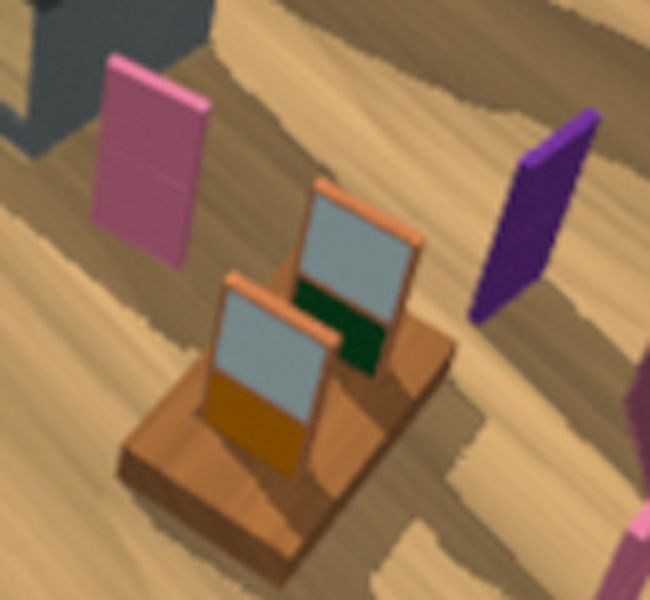

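View pics/t_all.png

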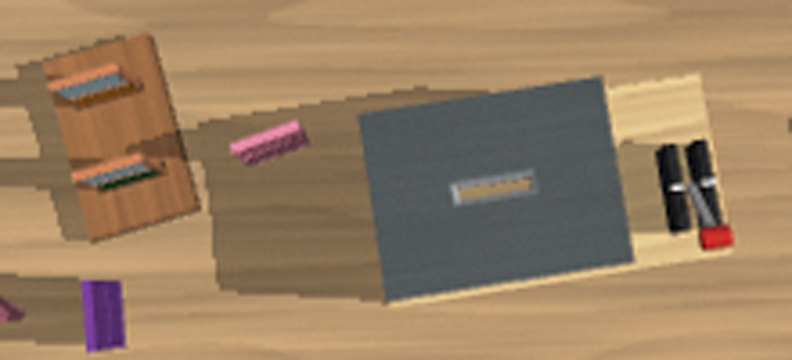

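View pics/s_view.png

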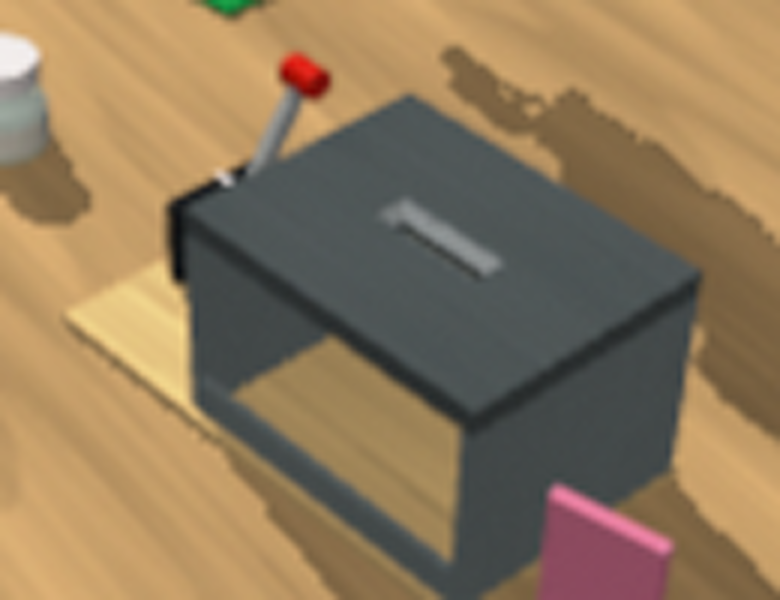

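The crop shows the rack panel nearer the robot has a dark green lower half and a pale upper half (scene about (400,255)). The amber one stands in front. The roof slot is at top (337,232) and the red knob at top (398,246).

```bash
python3 - <<'E'
from h import *
t=cv2.imread("pics/top0.png");s=cv2.imread("pics/scene0.png");T=cam("top");S=cam("scene")
def big(m):
    c,_=cv2.findContours(m.astype(np.uint8),cv2.RETR_EXTERNAL,cv2.CHAIN_APPROX_NONE);return max(c,key=cv2.contourArea)
b,g,r=[t[...,i].astype(int) for i in range(3)]
m=(b-r>5)&(r<90)&(b<110);m[:190]=0;m[280:]=0;m[:,:290]=0;m[:,385:]=0
c=big(m);box=cv2.boxPoints(cv2.minAreaRect(c));print("roof px",box,cv2.contourArea(c))
W=np.array([onz(T,*p,142) for p in box]);print("roof",W.round(1),W.mean(0))
for i in range(4): e=W[(i+1)%4]-W[i];print(np.linalg.norm(e),np.degrees(np.arctan2(e[1],e[0])))
# slot bright
mm=np.zeros(t.shape[:2],bool);mm[222:242,320:355]=1
c=big(mm&~((b-r>5)&(r<90)));rc=cv2.minAreaRect(c);print("slot",rc,onz(T,*rc[0],142))
def red(im):
    b,g,r=[im[...,i].astype(int) for i in range(3)];return (r>150)&(g<60)&(b<60)
m=red(t);m[:230]=0;m[255:]=0;m[:,:380]=0;m[:,410:]=0
v,u=np.nonzero(m);pt=(u.mean(),v.mean());print(pt,len(u))
m=red(s);m[:135]=0;m[152:]=0;m[:,:300]=0;m[:,320:]=0
v,u=np.nonzero(m);ps=(u.mean(),v.mean());print(ps,len(u))
p=tri(ray(T,*pt),ray(S,*ps));print("knob",p,proj(T,p),proj(S,p))
E
```

```text
roof px [[299.07028 211.77838]
 [366.59732 201.11621]
 [374.6     251.79999]
 [307.07297 262.46216]] 3365.5
roof [[ 564.7   65.3  142. ]
 [ 592.9 -141.4  142. ]
 [ 438.5 -159.4  142. ]
 [ 411.6   44.   142. ]] [501.93429409 -47.87771908 142.        ]
208.57013747262084 -82.24184946424758
155.3726459667884 -173.34396841875787
205.12641823067938 97.5417839084197
154.56995777821925 7.9274320666402565
slot ((338.81549072265625, 231.8873748779297), (11.111115455627441, 30.095935821533203), 87.70938873291016) [500.82665351 -53.67635326 142.        ]
(np.float64(398.69444444444446), np.float64(245.44444444444446)) 36
(np.float64(309.85), np.float64(141.3)) 20
knob [ 456.31723579 -235.90096586  126.03814838] [398.66310656 245.48348059] [309.80594101 141.29132869]
```

carry_out:
  commands:
    - {"tx": 2.5, "ty": 4, "tz": 2, "rz": -3, "hand": 1}
    - {"tx": 5, "ty": 8, "tz": 2, "rz": -6, "hand": 1}
    - {"tx": 8, "ty": 12, "tz": 2, "rz": -9, "hand": 1}
    - {"tx": 11, "ty": 16, "tz": 2, "rz": -12, "hand": 0.6}
    - {"tx": 14, "ty": 20, "tz": 2, "rz": -13, "hand": 0.6}
    - {"tx": 17, "ty": 24, "tz": 2, "rz": -13, "hand": 0.6}
    - {"tx": 20, "ty": 28, "tz": 2, "rz": -13, "hand": 0.6}
    - {"tx": 22, "ty": 32, "tz": 2, "rz": -13, "hand": 0.6}
    - {"tx": 23.5, "ty": 35, "tz": 2, "rz": -13, "hand": 0.6}
    - {"tx": 23.5, "ty": 35, "tz": 2, "rz": -13, "hand": 0.6}

```text
$.commands[0]: bad value
```

```bash
python3 - <<'E'
from h import *
st=manip.state();im=optics.grab_frame("wrist");cv2.imwrite("pics/w1.png",im)
np.save("w1.npy",np.r_[st["ee_pos"],st["tcp_rot"]]);print(st["ee_pos"],st["tcp_rot"],st["opening"],st["t"])
E
```

```text
[ 215.27606858 -586.485752    230.86919667] [-2.31485387e-04  8.19944982e-01 -5.72442174e-01 -3.60057623e-04] 85.24479270800386 0.15
```

View pics/w1.png

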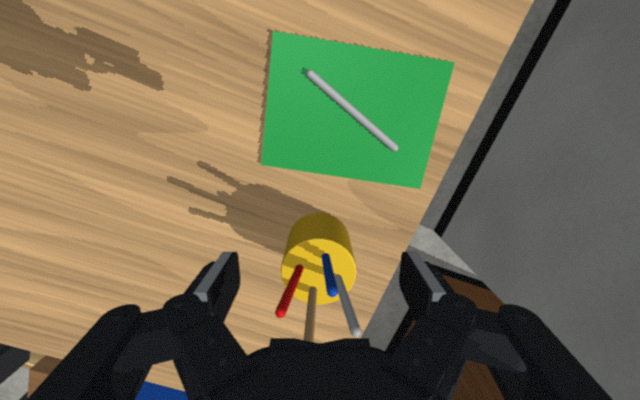

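The call was refused and nothing moved (the view is still the pencil cup and green pad). I'll give all seven keys per row.

carry_out:
  commands:
    - {"tx": 2.5, "ty": 4, "tz": 2, "rx": 0, "ry": 0, "rz": -3, "hand": 1}
    - {"tx": 5, "ty": 8, "tz": 2, "rx": 0, "ry": 0, "rz": -6, "hand": 1}
    - {"tx": 8, "ty": 12, "tz": 2, "rx": 0, "ry": 0, "rz": -9, "hand": 1}
    - {"tx": 11, "ty": 16, "tz": 2, "rx": 0, "ry": 0, "rz": -12, "hand": 0.6}
    - {"tx": 14, "ty": 20, "tz": 2, "rx": 0, "ry": 0, "rz": -13, "hand": 0.6}
    - {"tx": 17, "ty": 24, "tz": 2, "rx": 0, "ry": 0, "rz": -13, "hand": 0.6}
    - {"tx": 20, "ty": 28, "tz": 2, "rx": 0, "ry": 0, "rz": -13, "hand": 0.6}
    - {"tx": 22, "ty": 32, "tz": 2, "rx": 0, "ry": 0, "rz": -13, "hand": 0.6}
    - {"tx": 23.5, "ty": 35, "tz": 2, "rx": 0, "ry": 0, "rz": -13, "hand": 0.6}
    - {"tx": 23.5, "ty": 35, "tz": 2, "rx": 0, "ry": 0, "rz": -13, "hand": 0.6}

```text
t: 1.45
ee_pos: [451.4, -234.4, 251.3]
tcp_rot: [-0.0, 0.751, -0.66, -0.0]
wrist_force: [-0.2, -1.0, 0.9]
opening: 51.0
```

```bash
python3 - <<'E'
from h import *
st=manip.state();im=optics.grab_frame("wrist");cv2.imwrite("pics/w2.png",im)
np.save("w2.npy",np.r_[st["ee_pos"],st["tcp_rot"]]);print(st["ee_pos"],st["tcp_rot"],st["opening"],st["t"])
E
```

```text
[ 451.41406776 -234.44792164  251.27344321] [-3.45036959e-04  7.51135055e-01 -6.60148466e-01 -1.15617586e-04] 51.01182704067494 1.45
```

View pics/w2.png

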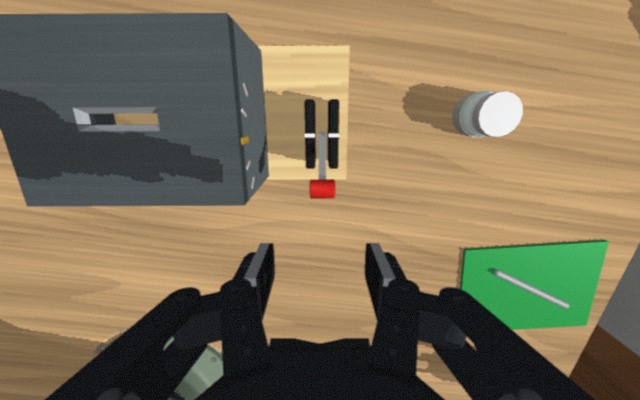

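The wrist view shows the lever's red knob at (322,189), the cheeks at (310,133) and (333,133), the yellow half mark at (244,141) and the slot at (117,119).

```bash
python3 - <<'E'
from h import *
a=np.load("w2.npy");st=dict(ee_pos=a[:3],tcp_rot=a[3:]);C=cam("wrist",st);im=cv2.imread("pics/w2.png")
b,g,r=[im[...,i].astype(int) for i in range(3)]
m=((r>140)&(g<60)&(b<60)).astype(np.uint8)
v,u=np.nonzero(m);u0,v0=u.mean(),v.mean();rc=cv2.minAreaRect(np.c_[u,v].astype(np.float32));print("knob px",u0,v0,rc)
for z in (115,120,125): print("knob",z,onz(C,*rc[0],z))
for n,p in dict(FR=(228,13),NR=(245,205),NL=(28,205)).items(): print(n,onz(C,*p,142))
for n,p in dict(c1=(310,100),c2=(333,100),c3=(310,166),c4=(334,166),white=(322,135)).items(): print(n,onz(C,*p,64))
crop(im,0,0,270,220,3,"pics/w2a.png");crop(im,270,80,100,130,4.5,"pics/w2b.png")
E
```

```text
knob px 321.6591478696742 189.02005012531328 ((322.0, 189.0), (16.0, 24.0), 90.0)
knob 115 [ 454.70233123 -235.98993257  115.        ]
knob 120 [ 456.03033329 -235.7697728   120.        ]
knob 125 [ 457.35833536 -235.54961302  125.        ]
FR [ 594.62443885 -142.28339484  142.        ]
NR [ 436.43927803 -163.30432648  142.        ]
NL [409.29232692  44.37580864 142.        ]
c1 [ 542.08890981 -211.14507878   64.        ]
c2 [ 545.432751   -236.80433284   64.        ]
c3 [ 467.75510989 -220.06949162   64.        ]
c4 [ 471.50612483 -248.80045136   64.        ]
white [ 505.78970293 -229.61010307   64.        ]
```

View pics/w2a.png

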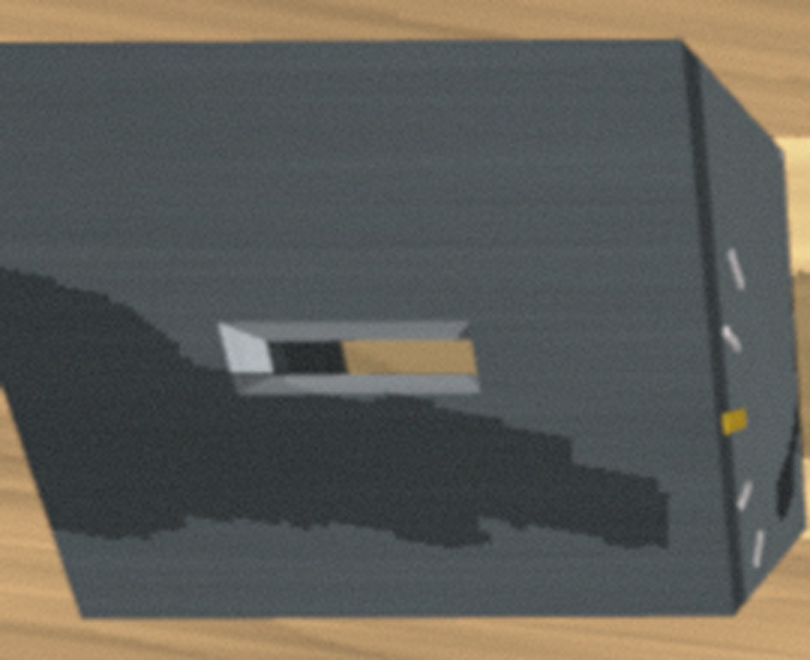

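View pics/w2b.png

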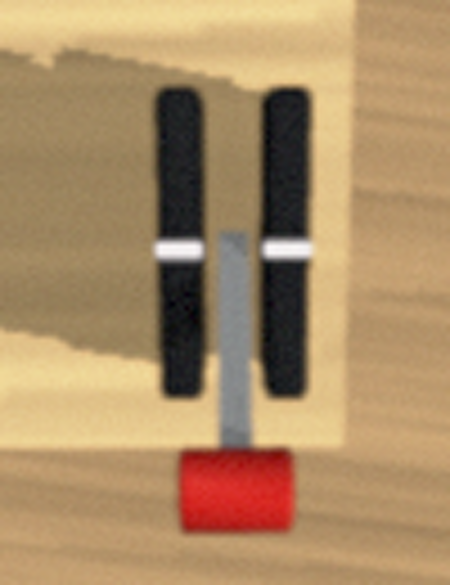

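carry_out:
  commands:
    - {"tx": 0.2, "ty": -0.2, "tz": -4, "rx": 0, "ry": 0, "rz": 0, "hand": 0.6}
    - {"tx": 0.2, "ty": -0.2, "tz": -8, "rx": 0, "ry": 0, "rz": 0, "hand": 0.6}
    - {"tx": 0.2, "ty": -0.2, "tz": -11, "rx": 0, "ry": 0, "rz": 0, "hand": 0.6}
    - {"tx": 0.2, "ty": -0.2, "tz": -13.5, "rx": 0, "ry": 0, "rz": 0, "hand": 0.6}
    - {"tx": 0.2, "ty": -0.2, "tz": -15.5, "rx": 0, "ry": 0, "rz": 0, "hand": 0.6}
    - {"tx": 0.2, "ty": -0.2, "tz": -15.5, "rx": 0, "ry": 0, "rz": 0, "hand": 0.6}
    - {"tx": 0.2, "ty": -0.2, "tz": -15.5, "rx": 0, "ry": 0, "rz": 0, "hand": 0.6}

```text
t: 2.38
ee_pos: [452.4, -239.4, 97.0]
tcp_rot: [0.0, 0.75, -0.662, 0.0]
wrist_force: [-1.0, 0.1, 0.1]
opening: 51.1
```

```bash
python3 - <<'E'
from h import *
st=manip.state();im=optics.grab_frame("wrist");cv2.imwrite("pics/w3.png",im)
np.save("w3.npy",np.r_[st["ee_pos"],st["tcp_rot"]]);print(st["ee_pos"],st["wrist_force"],st["opening"],st["t"])
E
```

```text
[ 452.36121144 -239.41047891   96.97452856] [-0.96732496  0.06554964  0.06531612] 51.13302504276134 2.375
```

View pics/w3.png

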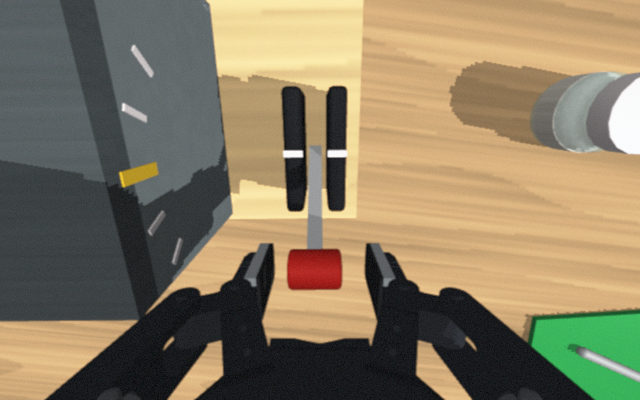

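The red knob at (315,269) sits between the pads (centre 320), about 2 mm towards +y. I'll shift and pinch gently.

carry_out:
  commands:
    - {"tx": 0, "ty": 0.25, "tz": 0, "rx": 0, "ry": 0, "rz": 0, "hand": 0.6}
    - {"tx": 0, "ty": 0.25, "tz": 0, "rx": 0, "ry": 0, "rz": 0, "hand": 0.4}
    - {"tx": 0, "ty": 0.25, "tz": 0, "rx": 0, "ry": 0, "rz": 0, "hand": 0.2}
    - {"tx": 0, "ty": 0.25, "tz": 0, "rx": 0, "ry": 0, "rz": 0, "hand": 0.2}
    - {"tx": 0, "ty": 0.25, "tz": 0, "rx": 0, "ry": 0, "rz": 0, "hand": 0.2}
    - {"tx": 0, "ty": 0.25, "tz": 0, "rx": 0, "ry": 0, "rz": 0, "hand": 0.2}
  grip_force: 20

```text
t: 3.18
ee_pos: [452.4, -236.9, 96.7]
tcp_rot: [0.0, 0.75, -0.662, 0.0]
wrist_force: [-1.0, -4.2, 6.2]
opening: 25.5
```

```bash
python3 - <<'E'
from h import *
st=manip.state();im=optics.grab_frame("wrist");cv2.imwrite("pics/w4.png",im)
print(st["ee_pos"],st["wrist_force"],st["opening"],st["t"])
E
```

```text
[ 452.39813138 -236.90834695   96.67399573] [-1.0458102  -4.17728081  6.15954432] 25.54444362146772 3.175
```

View pics/w4.png

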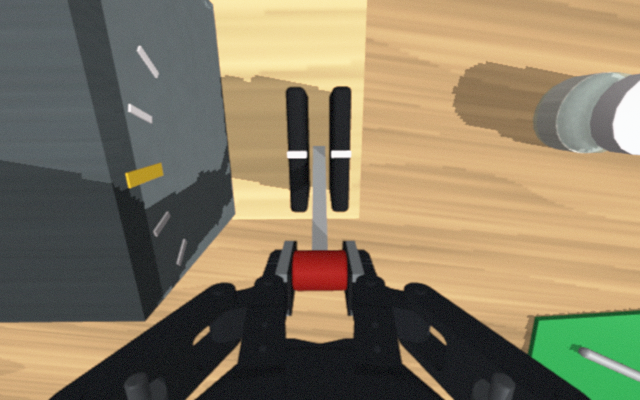

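The knob is held between the pads (320,270), opening 25.5 mm. Now the arc to straight up: 54.8 mm along the viewer's x, 20 mm up.

carry_out:
  commands:
    - {"tx": 0.58, "ty": 0.08, "tz": 0.45, "rx": 0, "ry": 0, "rz": 0, "hand": 0.2}
    - {"tx": 1.2, "ty": 0.16, "tz": 0.86, "rx": 0, "ry": 0, "rz": 0, "hand": 0.2}
    - {"tx": 1.85, "ty": 0.25, "tz": 1.2, "rx": 0, "ry": 0, "rz": 0, "hand": 0.2}
    - {"tx": 2.54, "ty": 0.34, "tz": 1.48, "rx": 0, "ry": 0, "rz": 0, "hand": 0.2}
    - {"tx": 3.2, "ty": 0.43, "tz": 1.7, "rx": 0, "ry": 0, "rz": 0, "hand": 0.2}
    - {"tx": 3.95, "ty": 0.52, "tz": 1.87, "rx": 0, "ry": 0, "rz": 0, "hand": 0.2}
    - {"tx": 4.7, "ty": 0.62, "tz": 1.97, "rx": 0, "ry": 0, "rz": 0, "hand": 0.2}
    - {"tx": 5.4, "ty": 0.71, "tz": 2.0, "rx": 0, "ry": 0, "rz": 0, "hand": 0.2}
    - {"tx": 5.4, "ty": 0.71, "tz": 2.0, "rx": 0, "ry": 0, "rz": 0, "hand": 0.2}
    - {"tx": 5.4, "ty": 0.71, "tz": 2.0, "rx": 0, "ry": 0, "rz": 0, "hand": 0.2}

```text
t: 4.47
ee_pos: [506.1, -229.7, 116.1]
tcp_rot: [0.0, 0.75, -0.662, 0.0]
wrist_force: [0.4, -4.5, -4.8]
opening: 25.9
```

```bash
python3 - <<'E'
from h import *
st=manip.state();im=optics.grab_frame("wrist");cv2.imwrite("pics/w5.png",im);np.save("w5.npy",np.r_[st["ee_pos"],st["tcp_rot"]])
print(st["ee_pos"],st["wrist_force"],st["opening"],st["t"])
s=optics.grab_frame("scene");cv2.imwrite("pics/s5.png",s);crop(s,260,120,80,80,7,"pics/s5c.png")
E
```

```text
[ 506.11186968 -229.69800963  116.08653848] [ 0.43531601 -4.52861889 -4.8086429 ] 25.881627844490964 4.475
```

View pics/w5.png

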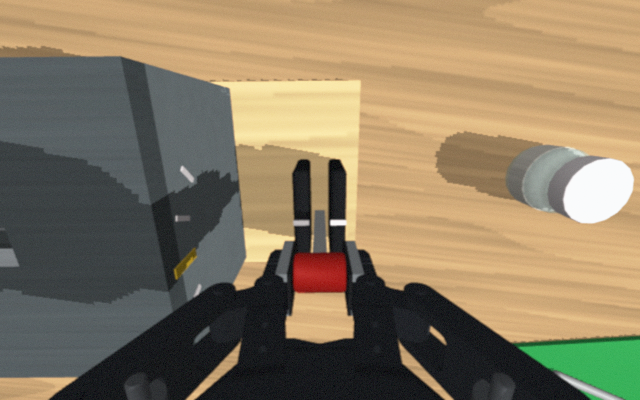

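View pics/s5c.png

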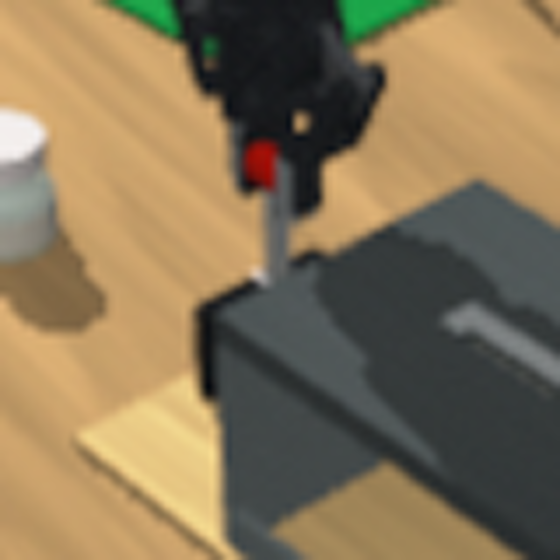

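The lever looks upright: knob at (320,272), cheek marks at (302,222) and (338,222). I'll release, lift and measure the angle.

carry_out:
  commands:
    - {"tx": 0, "ty": 0, "tz": 0, "rx": 0, "ry": 0, "rz": 0, "hand": 0.35}
    - {"tx": 0, "ty": 0, "tz": 0, "rx": 0, "ry": 0, "rz": 0, "hand": 0.6}
    - {"tx": 0, "ty": 0, "tz": 0, "rx": 0, "ry": 0, "rz": 0, "hand": 0.6}
    - {"tx": 0, "ty": 0, "tz": 2, "rx": 0, "ry": 0, "rz": 0, "hand": 0.6}
    - {"tx": 0, "ty": 0, "tz": 5, "rx": 0, "ry": 0, "rz": 0, "hand": 0.6}
    - {"tx": 0, "ty": 0, "tz": 9, "rx": 0, "ry": 0, "rz": 0, "hand": 0.6}
    - {"tx": 0, "ty": 0, "tz": 13, "rx": 0, "ry": 0, "rz": 0, "hand": 0.6}
    - {"tx": -3, "ty": 0, "tz": 14, "rx": 0, "ry": 0, "rz": 0, "hand": 0.6}
    - {"tx": -6, "ty": 0, "tz": 14, "rx": 0, "ry": 0, "rz": 0, "hand": 0.6}
    - {"tx": -6, "ty": 0, "tz": 14, "rx": 0, "ry": 0, "rz": 0, "hand": 0.6}

```text
t: 5.82
ee_pos: [444.8, -229.4, 256.8]
tcp_rot: [0.0, 0.749, -0.662, 0.0]
wrist_force: [0.0, -0.5, 0.4]
opening: 51.3
```

```bash
python3 - <<'E'
from h import *
a=np.load("w5.npy");C=cam("wrist",dict(ee_pos=a[:3],tcp_rot=a[3:]));print("hinge",onz(C,320,222,64),"knob",onz(C,320,272,137))
st=manip.state();im=optics.grab_frame("wrist");cv2.imwrite("pics/w6.png",im);np.save("w6.npy",np.r_[st["ee_pos"],st["tcp_rot"]])
print(st["ee_pos"],st["wrist_force"],st["opening"],st["t"])
s=optics.grab_frame("scene");cv2.imwrite("pics/s6.png",s);crop(s,260,120,80,80,7,"pics/s6c.png")
E
```

```text
hinge [ 505.79981119 -229.51977106   64.        ] knob [ 508.00106406 -229.03908065  137.        ]
[ 444.84859342 -229.41724544  256.79532237] [ 0.04846465 -0.51805344  0.4030417 ] 51.253750722319474 5.825
```

View pics/w6.png

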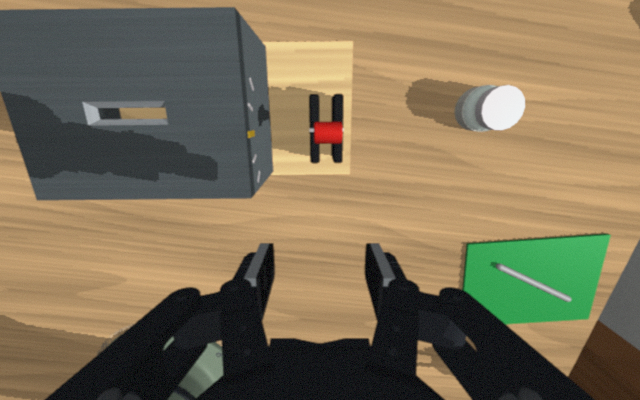

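View pics/s6c.png

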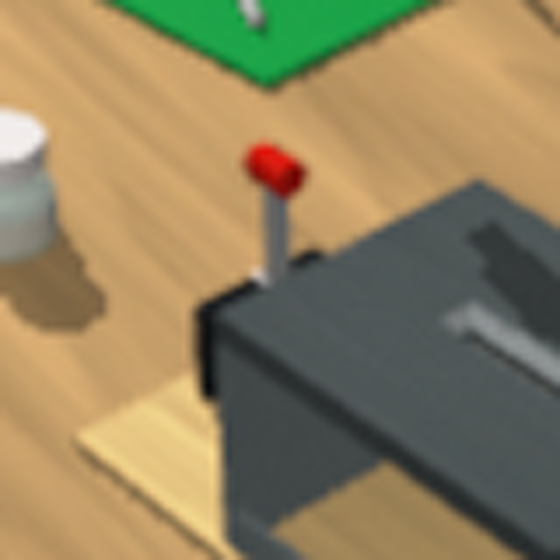

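```bash
python3 - <<'E'
from h import *
a=np.load("w6.npy");C=cam("wrist",dict(ee_pos=a[:3],tcp_rot=a[3:]));S=cam("scene")
def red(im,x0,x1,y0,y1):
    b,g,r=[im[...,i].astype(int) for i in range(3)];m=(r>140)&(g<60)&(b<60);k=np.zeros_like(m);k[y0:y1,x0:x1]=1
    v,u=np.nonzero(m&k);return (u.min()+u.max())/2,(v.min()+v.max())/2,len(u)
w=red(cv2.imread("pics/w6.png"),300,360,110,150);s=red(cv2.imread("pics/s6.png"),285,315,130,155);print(w,s)
print("white",onz(C,326,129.5,64));print("knob@138",onz(C,*w[:2],138))
p=tri(ray(C,*w[:2]),ray(S,*s[:2]));print(p)
h=np.array([505.8,-229.6,50]);x=np.array([np.cos(.13),np.sin(.13),0])
for d in(-.1,0,.1): q=h+85*(np.sin(d)*x+[0,0,np.cos(d)]);print(d,proj(C,q),proj(S,q),proj(S,h+[0,0,14]))
E
```

```text
(np.float64(327.5), np.float64(132.5), 518) (np.float64(298.5), np.float64(143.0), 24)
white [ 505.67997638 -229.04799205   64.        ]
knob@138 [ 506.87583748 -228.53774094  138.        ]
[ 506.88522456 -228.27931081  141.65697527]
-0.1 [328.32665991 142.8048347 ] [300.47036735 143.59136872] [298.86465901 161.79900488]
0 [328.38165799 133.61114362] [298.52042983 144.41665483] [298.86465901 161.79900488]
0.1 [328.40875859 124.16895525] [296.56120859 145.46432655] [298.86465901 161.79900488]
```

The lever is within about 0.01 rad of vertical in both views. Next is the green panel.

```bash
python3 - <<'E'
from h import *
T=cam("top");S=cam("scene")
f=lambda x,y:(200+x/3.6,180+y/3.6)
for p in((75,176),(150,156)): print("green top",onz(T,*f(*p),136))
for p in((110,76),(53,84)): print("amber top",onz(T,*f(*p),136))
for p in((42,62),(150,35),(200,208),(93,241)): print("rack",onz(T,*f(*p),30))
for p in((318,181),(422,240)): print("green S",onz(S,330+p[0]/5,200+p[1]/5,136))
for p in((118,60),(205,105)): print("pink S",onz(S,330+p[0]/5,200+p[1]/5,130))
for p in((520,160),(595,112)): print("purple S",onz(S,330+p[0]/5,200+p[1]/5,130))
E
```

```text
green top [518.55914501 303.33190553 136.        ]
green top [534.02202085 240.35270493 136.        ]
amber top [603.02833065 274.41772573 136.        ]
amber top [597.23650372 322.65870091 136.        ]
rack [633.59419399 358.32767697  30.        ]
rack [656.66243613 259.04433082  30.        ]
rack [495.85565275 213.30276018  30.        ]
rack [468.20645183 310.2446311   30.        ]
green S [531.14062187 249.96990803 136.        ]
green S [516.07594758 306.88559941 136.        ]
pink S [554.83939542 120.95050237 130.        ]
pink S [538.3398549  173.27861629 130.        ]
purple S [430.06978657 293.97016401 130.        ]
purple S [370.58041954 292.39952704 130.        ]
```

carry_out:
  commands:
    - {"tx": 0.8, "ty": 5, "tz": 1, "rx": 0, "ry": 0, "rz": 10, "hand": 0.45}
    - {"tx": 1.6, "ty": 10, "tz": 1, "rx": 0, "ry": 0, "rz": 20, "hand": 0.45}
    - {"tx": 2.4, "ty": 15, "tz": 1, "rx": 0, "ry": 0, "rz": 30, "hand": 0.45}
    - {"tx": 3.2, "ty": 20, "tz": 1, "rx": 0, "ry": 0, "rz": 40, "hand": 0.45}
    - {"tx": 4, "ty": 25, "tz": 1, "rx": 0, "ry": 0, "rz": 50, "hand": 0.45}
    - {"tx": 4.8, "ty": 30, "tz": 1, "rx": 0, "ry": 0, "rz": 60, "hand": 0.45}
    - {"tx": 5.6, "ty": 35, "tz": 1, "rx": 0, "ry": 0, "rz": 70, "hand": 0.45}
    - {"tx": 6.4, "ty": 40, "tz": 1, "rx": 0, "ry": 0, "rz": 80, "hand": 0.45}
    - {"tx": 7.2, "ty": 45, "tz": 1, "rx": 0, "ry": 0, "rz": 90, "hand": 0.45}
    - {"tx": 8, "ty": 50, "tz": 1, "rx": 0, "ry": 0, "rz": 97, "hand": 0.45}

```text
t: 7.18
ee_pos: [526.8, 273.1, 266.0]
tcp_rot: [-0.0, 0.992, 0.126, -0.0]
wrist_force: [0.6, -0.4, 0.4]
opening: 38.6
```

carry_out:
  commands:
    - {"tx": 0, "ty": 0, "tz": 0, "rx": 0, "ry": 0, "rz": 0, "hand": 0.45}
    - {"tx": 0, "ty": 0, "tz": 0, "rx": 0, "ry": 0, "rz": 0, "hand": 0.45}

```text
t: 7.42
ee_pos: [526.4, 271.0, 265.7]
tcp_rot: [0.0, 0.992, 0.123, -0.0]
wrist_force: [0.4, -0.2, 0.1]
opening: 38.8
```

```bash
python3 - <<'E'
from h import *
st=manip.state();im=optics.grab_frame("wrist");cv2.imwrite("pics/w7.png",im);np.save("w7.npy",np.r_[st["ee_pos"],st["tcp_rot"]])
print(st["ee_pos"],st["tcp_rot"],st["q"],st["opening"],st["t"])
E
```

```text
[526.39643211 271.00088168 265.73034251] [ 1.90063569e-05  9.92403251e-01  1.23026652e-01 -4.79523299e-04] [-0.14628763  0.49355428 -0.618374    1.62684396  0.30923944  1.12177469
 -0.59736169] 38.80131369171433 7.425
```

View pics/w7.png

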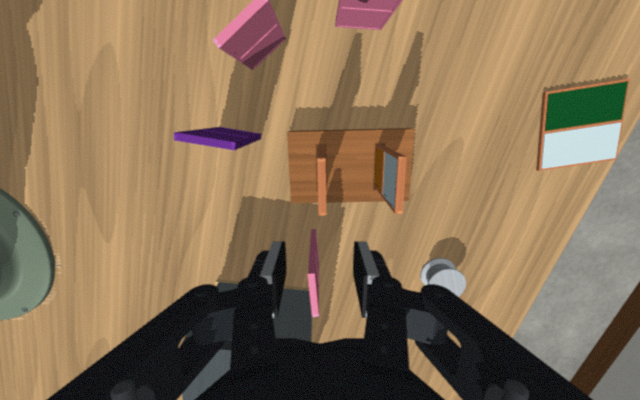

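The wrist view shows the green panel's copper top edge-on at (322,146–214), the amber one at (401,150–212), and the purple and pink look-alikes at (217,137), (313,270), (250,32) and (368,8).

```bash
python3 - <<'E'
from h import *
a=np.load("w7.npy");C=cam("wrist",dict(ee_pos=a[:3],tcp_rot=a[3:]));im=cv2.imread("pics/w7.png")
crop(im,280,120,150,110,5,"pics/w7c.png")
for n,p,z in[("gtop",(321.5,148),136),("gtop2",(322.5,213.5),136),("rackc",(290,131),30),("rack",(413,129),30),("rack",(410,202),30),("rack",(291,202),30)]: print(n,onz(C,*p,z))
E
```

```text
gtop [517.79589587 316.76436255 136.        ]
gtop2 [535.66141097 251.05545977 136.        ]
rackc [475.20073995 316.42638294  30.        ]
rack [633.15552223 359.02524861  30.        ]
rack [664.04237051 261.80418866  30.        ]
rack [497.85586702 219.69757283  30.        ]
```

View pics/w7c.png

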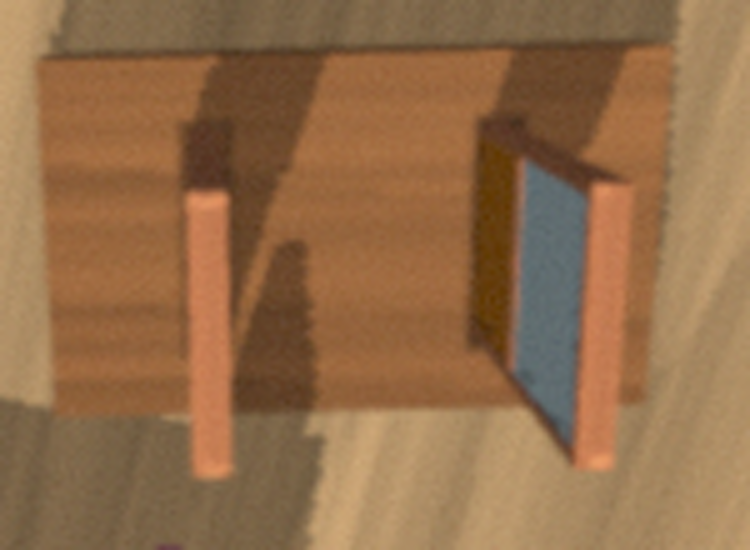

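```bash
python3 - <<'E'
from h import *
a=np.load("w7.npy");C=cam("wrist",dict(ee_pos=a[:3],tcp_rot=a[3:]))
A=onz(C,321.4,158.4,136);B=onz(C,322.4,215,136);d=A-B
print(A,B,(A+B)/2,np.linalg.norm(d),np.degrees(np.arctan2(d[1],d[0]))-90)
w,x,y,z=a[3:];print(np.degrees(np.arctan2(*R.from_quat([x,y,z,w]).as_matrix()[[1,0],0])))
# rack centre + slot
c=np.mean([onz(C,*p,30) for p in((288,132),(414,129.5),(409.5,200.5),(291.5,203))],0);t=np.radians(14.7);print(c,c-40*np.array([np.cos(t),np.sin(t),0]))
E
```

```text
[520.21366234 306.89720809 136.        ] [535.97699298 249.40131355 136.        ] [528.09532766 278.14926082 136.        ] 59.617618890028815 15.331734455203545
14.133627150937455
[567.25260804 288.85287289  30.        ] [528.56189793 278.7025551   30.        ]
```

carry_out:
  commands:
    - {"tx": 0.2, "ty": 0.7, "tz": -4, "rx": 0, "ry": 0, "rz": 1, "hand": 0.45}
    - {"tx": 0.2, "ty": 0.7, "tz": -8, "rx": 0, "ry": 0, "rz": 1, "hand": 0.45}
    - {"tx": 0.2, "ty": 0.7, "tz": -11, "rx": 0, "ry": 0, "rz": 1, "hand": 0.45}
    - {"tx": 0.2, "ty": 0.7, "tz": -11.5, "rx": 0, "ry": 0, "rz": 1, "hand": 0.45}
    - {"tx": 0.2, "ty": 0.7, "tz": -11.5, "rx": 0, "ry": 0, "rz": 1, "hand": 0.45}

```text
t: 8.1
ee_pos: [528.8, 277.6, 152.2]
tcp_rot: [-0.0, 0.991, 0.131, 0.0]
wrist_force: [0.1, 0.2, 0.2]
opening: 38.1
```

```bash
python3 - <<'E'
from h import *
st=manip.state();im=optics.grab_frame("wrist");cv2.imwrite("pics/w8.png",im);np.save("w8.npy",np.r_[st["ee_pos"],st["tcp_rot"]])
print(st["ee_pos"],st["tcp_rot"],st["opening"],st["t"])
E
```

```text
[528.81741385 277.62871196 152.16562598] [-6.79040739e-05  9.91330204e-01  1.31393681e-01  3.49435691e-04] 38.13394252565072 8.1
```

View pics/w8.png

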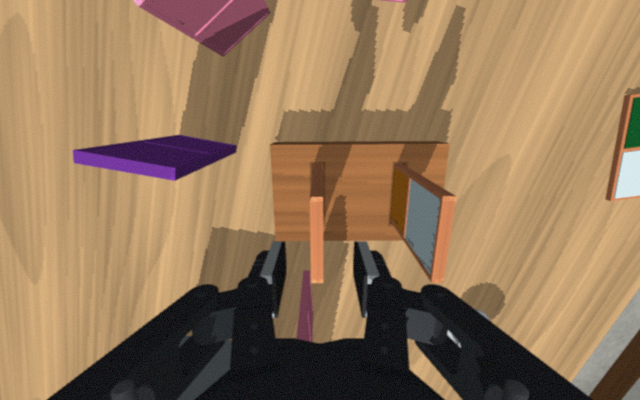

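```bash
python3 - <<'E'
from h import *
a=np.load("w8.npy");C=cam("wrist",dict(ee_pos=a[:3],tcp_rot=a[3:]));im=cv2.imread("pics/w8.png")
crop(im,230,180,180,120,4.4,"pics/w8c.png")
b,g,r=[im[...,i].astype(int) for i in range(3)]
m=(r>175)&(r-b>70)&(g<140);k=np.zeros_like(m);k[190:290,305:330]=1
v,u=np.nonzero(m&k);print(u.min(),u.max(),v.min(),v.max())
for y in(205,235,265,278):
    uu=u[v==y];print(y,uu.min(),uu.max())
A=onz(C,316.5,197.5,136);B=onz(C,318,282.5,136);d=A-B
print(A,B,(A+B)/2,np.linalg.norm(d),np.degrees(np.arctan2(d[1],d[0]))-90)
E
```

```text
306 323 197 282
205 306 322
235 310 322
265 311 322
278 311 322
[520.23561726 306.52701657 136.        ] [536.5107654  249.56889052 136.        ] [528.37319133 278.04795354 136.        ] 59.237729283313215 15.946695898181773
```

View pics/w8c.png

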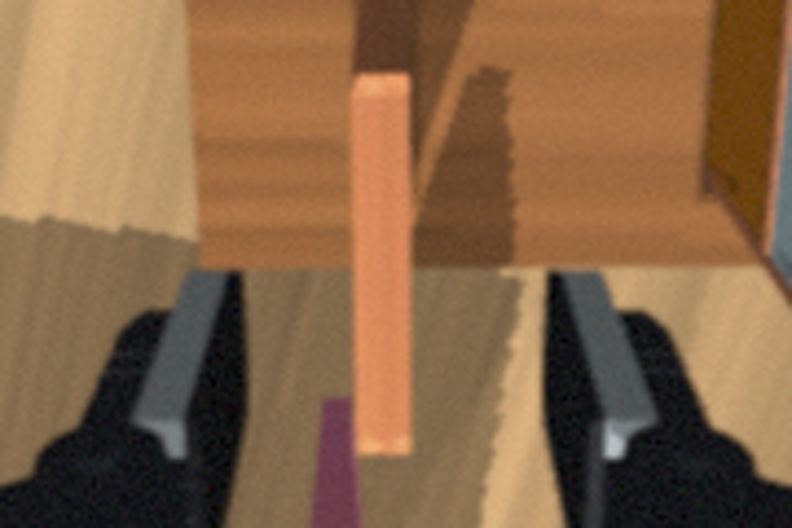

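```bash
python3 - <<'E'
from h import *
a=np.load("w8.npy");C=cam("wrist",dict(ee_pos=a[:3],tcp_rot=a[3:]))
w,x,y,z=a[3:];Q=R.from_quat([x,y,z,w]).as_matrix();print(Q.round(4))
for p in((316.5,197.5),(317.2,240),(318,282.5)): 
    P=onz(C,*p,136);print(P,Q.T@(P-a[:3]))
for p in((274,290),(366,290)):print(Q.T@(onz(C,*p,152)-a[:3]))
E
```

```text
[[ 9.655e-01  2.605e-01  7.000e-04]
 [ 2.605e-01 -9.655e-01  2.000e-04]
 [ 7.000e-04 -0.000e+00 -1.000e+00]]
[520.23561726 306.52701657 136.        ] [ -0.76869678 -30.13543051  16.1663737 ]
[527.92721775 279.49349146 136.        ] [-0.38515502 -2.03160349 16.16544332]
[536.5107654  249.56889052 136.        ] [ 0.10638471 29.09583488 16.16446028]
[-26.47208411  23.60545471   0.14580306]
[29.27787705 23.54905698  0.18542456]
```

```bash
python3 - <<'E'
from h import *
for i in range(2): c=optics.get_calibration("wrist");print(c["mount"].round(4),c["intrinsics"][0])
E
```

```text
[[ 1.000000e+00 -1.100000e-03  6.000000e-04  9.834000e-01]
 [-9.000000e-04 -9.534000e-01 -3.019000e-01 -7.805080e+01]
 [ 9.000000e-04  3.019000e-01 -9.534000e-01 -1.429513e+02]
 [ 0.000000e+00  0.000000e+00  0.000000e+00  1.000000e+00]] [275.78169617   0.         319.2364454 ]
[[ 1.000000e+00 -1.100000e-03  6.000000e-04  9.834000e-01]
 [-9.000000e-04 -9.534000e-01 -3.019000e-01 -7.805080e+01]
 [ 9.000000e-04  3.019000e-01 -9.534000e-01 -1.429513e+02]
 [ 0.000000e+00  0.000000e+00  0.000000e+00  1.000000e+00]] [275.78169617   0.         319.2364454 ]
```

The camera mount calibration differs by about 1.5 mm between readings, so I'll use the finger-relative offset (panel about 1 mm towards −x) and descend.

carry_out:
  commands:
    - {"tx": -0.1, "ty": 0.0, "tz": -1.5, "rx": 0, "ry": 0, "rz": 0.5, "hand": 0.45}
    - {"tx": -0.1, "ty": 0.0, "tz": -3, "rx": 0, "ry": 0, "rz": 0.5, "hand": 0.45}
    - {"tx": -0.1, "ty": 0.0, "tz": -4.5, "rx": 0, "ry": 0, "rz": 0.5, "hand": 0.45}
    - {"tx": -0.1, "ty": 0.0, "tz": -5.1, "rx": 0, "ry": 0, "rz": 0.5, "hand": 0.45}
    - {"tx": -0.1, "ty": 0.0, "tz": -5.1, "rx": 0, "ry": 0, "rz": 0.5, "hand": 0.3}
    - {"tx": -0.1, "ty": 0.0, "tz": -5.1, "rx": 0, "ry": 0, "rz": 0.5, "hand": 0.15}
    - {"tx": -0.1, "ty": 0.0, "tz": -5.1, "rx": 0, "ry": 0, "rz": 0.5, "hand": 0}
    - {"tx": -0.1, "ty": 0.0, "tz": -5.1, "rx": 0, "ry": 0, "rz": 0.5, "hand": 0}
    - {"tx": -0.1, "ty": 0.0, "tz": -5.1, "rx": 0, "ry": 0, "rz": 0.5, "hand": 0}
    - {"tx": -0.1, "ty": 0.0, "tz": -5.1, "rx": 0, "ry": 0, "rz": 0.5, "hand": 0}
  grip_force: 30

```text
t: 9.4
ee_pos: [527.6, 278.1, 100.8]
tcp_rot: [-0.0, 0.991, 0.136, 0.0]
wrist_force: [-0.9, -0.2, 6.5]
opening: 7.7
```

```bash
python3 - <<'E'
from h import *
st=manip.state();im=optics.grab_frame("wrist");cv2.imwrite("pics/w9.png",im)
print(st["ee_pos"],st["wrist_force"],st["opening"],st["t"])
E
```

```text
[527.5986952  278.08273443 100.75342013] [-0.852929   -0.22515758  6.49258292] 7.6653428997491035 9.4
```

View pics/w9.png

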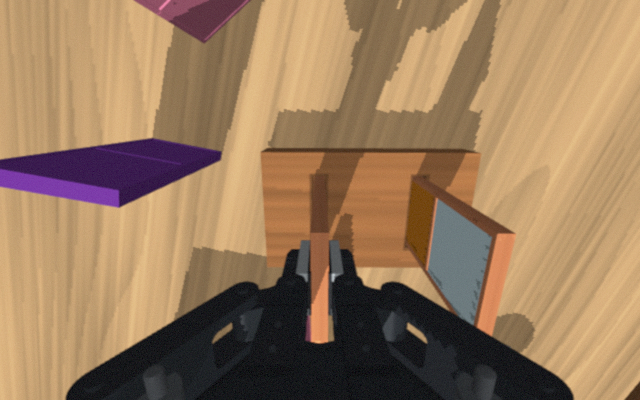

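The pads hold the panel at (320,285), opening 7.7 mm. I'll lift straight up.

carry_out:
  commands:
    - {"tx": 0, "ty": 0, "tz": 0.5, "rx": 0, "ry": 0, "rz": 0, "hand": 0}
    - {"tx": 0, "ty": 0, "tz": 1.5, "rx": 0, "ry": 0, "rz": 0, "hand": 0}
    - {"tx": 0, "ty": 0, "tz": 2.5, "rx": 0, "ry": 0, "rz": 0, "hand": 0}
    - {"tx": 0, "ty": 0, "tz": 4, "rx": 0, "ry": 0, "rz": 0, "hand": 0}
    - {"tx": 0, "ty": 0, "tz": 6, "rx": 0, "ry": 0, "rz": 0, "hand": 0}
    - {"tx": 0, "ty": 0, "tz": 9, "rx": 0, "ry": 0, "rz": 0, "hand": 0}
    - {"tx": 0, "ty": 0, "tz": 12, "rx": 0, "ry": 0, "rz": 0, "hand": 0}
    - {"tx": 0, "ty": 0, "tz": 15, "rx": 0, "ry": 0, "rz": 0, "hand": 0}
    - {"tx": 0, "ty": 0, "tz": 17, "rx": 0, "ry": 0, "rz": 0, "hand": 0}
    - {"tx": 0, "ty": 0, "tz": 17, "rx": 0, "ry": 0, "rz": 0, "hand": 0}
  grip_force: 40

```text
t: 10.7
ee_pos: [527.7, 278.2, 272.5]
tcp_rot: [-0.0, 0.991, 0.136, 0.001]
wrist_force: [-0.3, -0.6, -1.9]
opening: 7.6
```

```bash
python3 - <<'E'
from h import *
st=manip.state();im=optics.grab_frame("wrist");cv2.imwrite("pics/w10.png",im);np.save("w10.npy",np.r_[st["ee_pos"],st["tcp_rot"]])
print(st["ee_pos"],st["tcp_rot"],st["wrist_force"],st["torque"],st["opening"],st["t"])
s=optics.grab_frame("scene");cv2.imwrite("pics/s10.png",s);crop(s,330,140,130,160,3.7,"pics/s10c.png")
E
```

```text
[527.73392676 278.24461787 272.46845124] [-4.76521332e-04  9.90688495e-01  1.36140024e-01  1.40448991e-03] [-0.31381132 -0.56483261 -1.89665543] [-0.04311841  0.01578349 -0.01661917] 7.6295926338776585 10.7
```

View pics/w10.png

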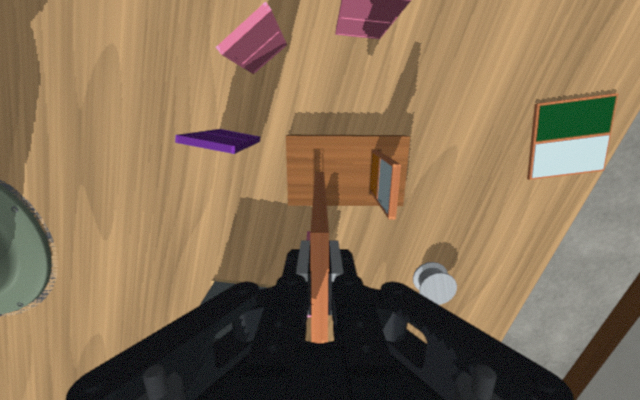

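View pics/s10c.png

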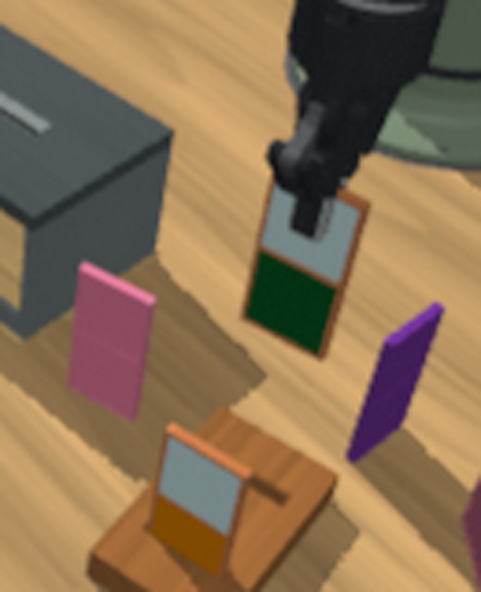

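The panel is held upright with its green half down, at scene (410,230). The amber panel is still in the rack. Now the slot position.

```bash
python3 - <<'E'
from h import *
im6=cv2.imread("pics/w6.png");crop(im6,0,0,270,215,3,"pics/w6a.png")
for f,sl in(("w2",((72.7,107.3),(156,107.3),(160,130.7),(80,131.3))),):
    a=np.load(f+".npy");C=cam("wrist",dict(ee_pos=a[:3],tcp_rot=a[3:]))
    P=np.array([onz(C,*p,142) for p in sl]);print(P.round(1),P.mean(0));d=P[0]-P[1];print(np.degrees(np.arctan2(d[1],d[0]))-90);d=P[3]-P[2];print(np.degrees(np.arctan2(d[1],d[0]))-90)
a=np.load("w10.npy");C=cam("wrist",dict(ee_pos=a[:3],tcp_rot=a[3:]))
E
```

```text
[[506.9 -12.4 142. ]
 [516.2 -84.1 142. ]
 [496.7 -86.7 142. ]
 [487.  -16.1 142. ]] [501.6894129  -49.82071194 142.        ]
7.4255009329045265
7.848353708179488
```

View pics/w6a.png

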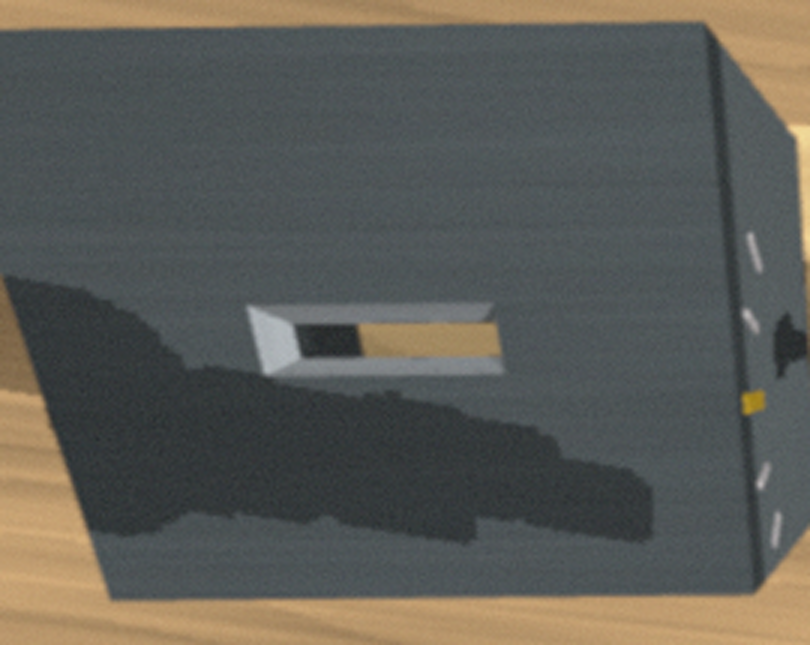

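carry_out:
  commands:
    - {"tx": -0.2, "ty": -2, "tz": 0, "rx": 0, "ry": 0, "rz": -1, "hand": 0}
    - {"tx": -0.4, "ty": -5, "tz": 0, "rx": 0, "ry": 0, "rz": -2, "hand": 0}
    - {"tx": -0.7, "ty": -9, "tz": 0, "rx": 0, "ry": 0, "rz": -3, "hand": 0}
    - {"tx": -1, "ty": -13, "tz": 0, "rx": 0, "ry": 0, "rz": -4, "hand": 0}
    - {"tx": -1.4, "ty": -17, "tz": 0, "rx": 0, "ry": 0, "rz": -5, "hand": 0}
    - {"tx": -1.8, "ty": -21, "tz": 0, "rx": 0, "ry": 0, "rz": -6, "hand": 0}
    - {"tx": -2.1, "ty": -25, "tz": 0, "rx": 0, "ry": 0, "rz": -7, "hand": 0}
    - {"tx": -2.4, "ty": -29, "tz": 0, "rx": 0, "ry": 0, "rz": -8, "hand": 0}
    - {"tx": -2.6, "ty": -32, "tz": 0, "rx": 0, "ry": 0, "rz": -8.2, "hand": 0}
    - {"tx": -2.6, "ty": -32.8, "tz": 0, "rx": 0, "ry": 0, "rz": -8.2, "hand": 0}

```text
t: 12.05
ee_pos: [500.3, -52.8, 269.7]
tcp_rot: [0.0, 0.998, 0.063, -0.001]
wrist_force: [-0.4, 0.5, -1.7]
opening: 7.5
```

carry_out:
  commands:
    - {"tx": 0, "ty": 0, "tz": -1, "rx": 0, "ry": 0, "rz": 0, "hand": 0}
    - {"tx": 0, "ty": 0, "tz": -1.5, "rx": 0, "ry": 0, "rz": 0, "hand": 0}
    - {"tx": 0, "ty": 0, "tz": -1.5, "rx": 0, "ry": 0, "rz": 0, "hand": 0}

```text
t: 12.42
ee_pos: [501.1, -49.3, 254.7]
tcp_rot: [-0.0, 0.998, 0.066, -0.001]
wrist_force: [0.0, 0.5, -2.1]
opening: 7.5
```

```bash
cat > look.py <<'E'
from h import *
import sys
n=sys.argv[1];st=manip.state();im=optics.grab_frame("wrist");s=optics.grab_frame("scene");t=optics.grab_frame("top")
np.save(f"w{n}.npy",np.r_[st["ee_pos"],st["tcp_rot"]])
for k,i in(("w",im),("s",s),("t",t)): cv2.imwrite(f"pics/{k}{n}.png",i)
w,x,y,z=st["tcp_rot"];Q=R.from_quat([x,y,z,w]).as_matrix()
print(st["ee_pos"],"yaw",np.degrees(np.arctan2(Q[1,0],Q[0,0])),"z",Q[:,2].round(4),"F",st["wrist_force"].round(1),"M",st["torque"].round(2),st["opening"],st["t"])
crop(im,220,100,200,150,4,f"pics/w{n}c.png");crop(s,290,80,110,130,4.5,f"pics/s{n}c.png")
E
python3 look.py 11
```

```text
[501.0822896  -49.25269598 254.66301162] yaw 7.530666352772681 z [-1.1e-03  4.0e-04 -1.0e+00] F [ 0.   0.5 -2.1] M [-0.01 -0.03  0.01] 7.523289771034346 12.425
```

View pics/w11c.png

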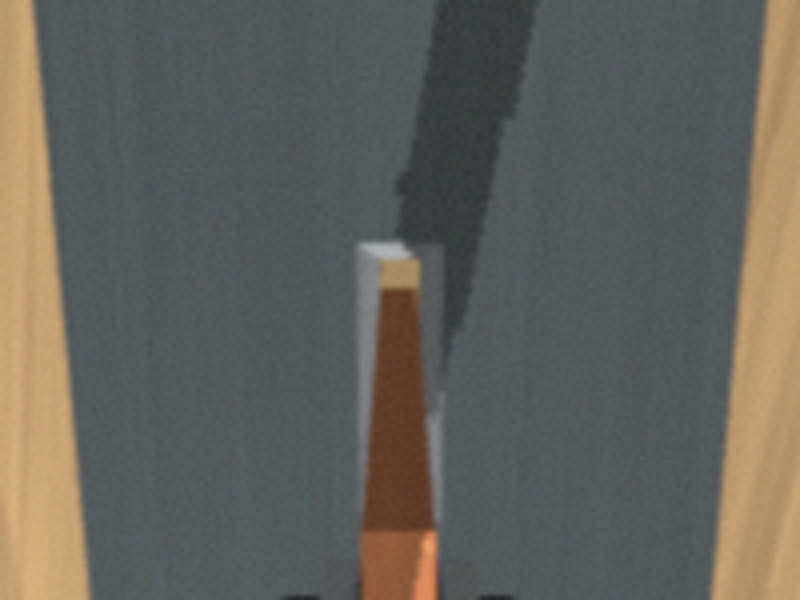

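View pics/s11c.png

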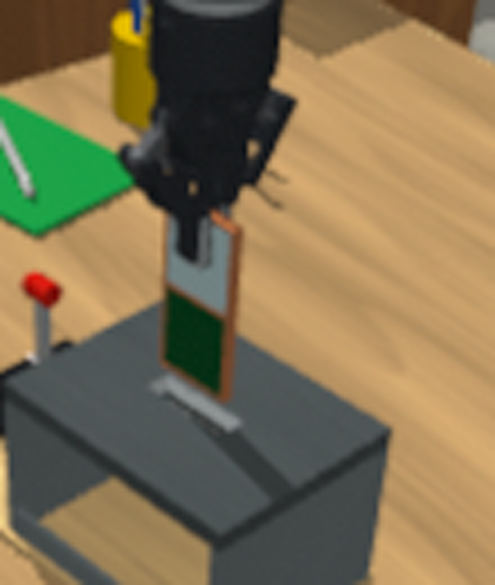

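The crop shows the panel's bottom edge at columns 380–418 (centre 399) and the slot at 381–420, outer 357–443 (centre 400), so x is aligned. I'll check y from the +y ends.

```bash
python3 - <<'E'
from h import *
a=np.load("w11.npy");C=cam("wrist",dict(ee_pos=a[:3],tcp_rot=a[3:]));S=cam("scene");T=cam("top")
t=np.radians(7.5);ex=np.array([np.cos(t),np.sin(t),0]);ey=np.array([-np.sin(t),np.cos(t),0])
g=lambda n,p:print(n,p.round(1),"x",round(p@ex,1),"y",round(p@ey,1))
g("panel +y corner",onz(C,220+399/4,100+288/4,159.7))
g("top +y corner",onz(C,220+399/4,100+530/4,289.7))
g("slot +y outer",onz(C,220+400/4,100+242/4,142));g("slot +y inner",onz(C,220+400/4,100+260/4,133))
e=lambda x,y:(290+x/4.5,80+y/4.5)
for p in((162,366),(228,401)): g("S panel bottom",onz(S,*e(*p),159.7))
for p in((153,385),(172,374),(243,418),(231,431)): g("S slot outer",onz(S,*e(*p),142))
g("tcp",a[:3])
E
```

```text
panel +y corner [498.2 -19.5 159.7] x 491.4 y -84.4
top +y corner [498.2 -19.3 289.7] x 491.4 y -84.2
slot +y outer [497.5 -12.3 142. ] x 491.6 y -77.1
slot +y inner [498.2 -18.  133. ] x 491.6 y -82.9
S panel bottom [506.  -75.2 159.7] x 491.9 y -140.6
S panel bottom [492.7 -19.9 159.7] x 485.9 y -84.0
S slot outer [509.2 -80.3 142. ] x 494.3 y -146.1
S slot outer [491.  -83.3 142. ] x 475.9 y -146.7
S slot outer [480.7 -17.5 142. ] x 474.3 y -80.1
S slot outer [495.8 -10.9 142. ] x 490.2 y -75.5
tcp [501.1 -49.3 254.7] x 490.4 y -114.2
```

y needs about +0.7 mm, and the panel is not tilted. I'll descend gently through the lead-in.

carry_out:
  commands:
    - {"tx": 0, "ty": 0.07, "tz": -0.3, "rx": 0, "ry": 0, "rz": 0, "hand": 0}
    - {"tx": 0, "ty": 0.07, "tz": -0.9, "rx": 0, "ry": 0, "rz": 0, "hand": 0}
    - {"tx": 0, "ty": 0.07, "tz": -1.4, "rx": 0, "ry": 0, "rz": 0, "hand": 0}
    - {"tx": 0, "ty": 0.07, "tz": -1.8, "rx": 0, "ry": 0, "rz": 0, "hand": 0}
    - {"tx": 0, "ty": 0.07, "tz": -2.1, "rx": 0, "ry": 0, "rz": 0, "hand": 0}
    - {"tx": 0, "ty": 0.07, "tz": -2.4, "rx": 0, "ry": 0, "rz": 0, "hand": 0}
    - {"tx": 0, "ty": 0.07, "tz": -2.6, "rx": 0, "ry": 0, "rz": 0, "hand": 0}
    - {"tx": 0, "ty": 0.07, "tz": -2.6, "rx": 0, "ry": 0, "rz": 0, "hand": 0}

```text
t: 13.58
ee_pos: [501.3, -49.4, 229.2]
tcp_rot: [-0.0, 0.998, 0.065, -0.0]
wrist_force: [0.2, -0.6, -1.7]
opening: 7.9
```

```bash
python3 look.py 12
```

```text
[501.27158929 -49.41978515 229.19704583] yaw 7.455171408903746 z [-2.e-04  0.e+00 -1.e+00] F [ 0.2 -0.6 -1.7] M [ 0.03 -0.    0.06] 7.899227681112083 13.575
```

View pics/w12c.png

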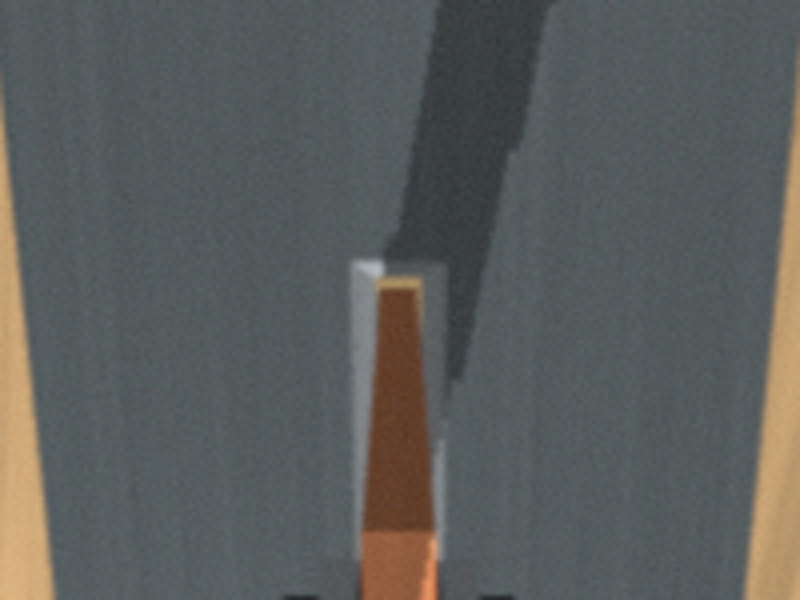

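The panel tip is at the throat: its +y end is at row 288 and the slot end at row 278, about a 2 mm gap where 1 mm is ideal. In x it sits about 0.3 mm left. I'll nudge it and go on.

carry_out:
  commands:
    - {"tx": 0.02, "ty": 0.1, "tz": 0, "rx": 0, "ry": 0, "rz": 0, "hand": 0}
    - {"tx": 0.02, "ty": 0.1, "tz": 0, "rx": 0, "ry": 0, "rz": 0, "hand": 0}
    - {"tx": 0.02, "ty": 0.1, "tz": -0.3, "rx": 0, "ry": 0, "rz": 0, "hand": 0}
    - {"tx": 0.02, "ty": 0.1, "tz": -0.6, "rx": 0, "ry": 0, "rz": 0, "hand": 0}
    - {"tx": 0.02, "ty": 0.1, "tz": -0.6, "rx": 0, "ry": 0, "rz": 0, "hand": 0}

```text
t: 14.35
ee_pos: [501.4, -48.4, 223.0]
tcp_rot: [-0.0, 0.998, 0.065, -0.0]
wrist_force: [0.1, -0.1, -1.8]
opening: 7.6
```

```bash
python3 look.py 13
```

```text
[501.37765112 -48.42298497 222.96487135] yaw 7.456875434269429 z [-6.e-04  1.e-04 -1.e+00] F [ 0.1 -0.1 -1.8] M [-0.02  0.03 -0.04] 7.64446001244036 14.35
```

View pics/w13c.png

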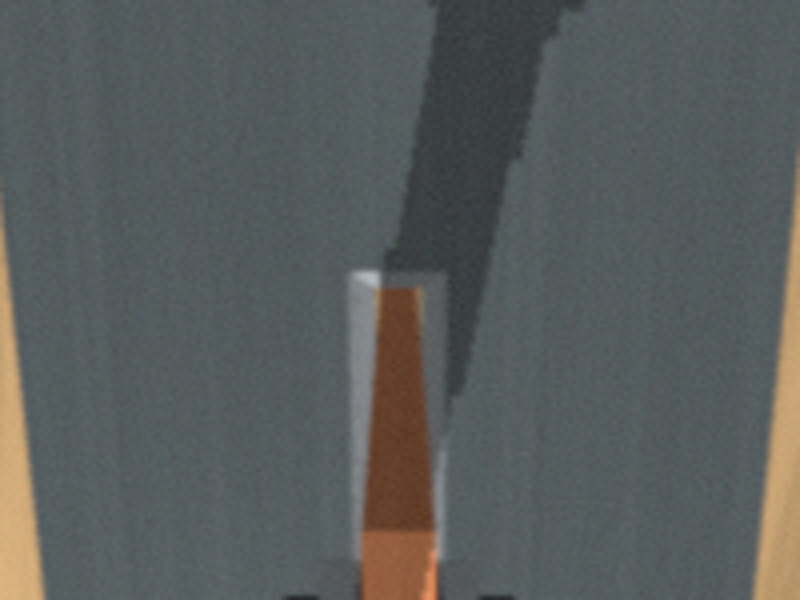

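The tip is centred in the throat (columns 378–420, row 288) with no contact force. I'll continue down.

carry_out:
  commands:
    - {"tx": 0, "ty": 0, "tz": -0.3, "rx": 0, "ry": 0, "rz": 0, "hand": 0}
    - {"tx": 0, "ty": 0, "tz": -0.7, "rx": 0, "ry": 0, "rz": 0, "hand": 0}
    - {"tx": 0, "ty": 0, "tz": -1.1, "rx": 0, "ry": 0, "rz": 0, "hand": 0}
    - {"tx": 0, "ty": 0, "tz": -1.5, "rx": 0, "ry": 0, "rz": 0, "hand": 0}
    - {"tx": 0, "ty": 0, "tz": -1.9, "rx": 0, "ry": 0, "rz": 0, "hand": 0}
    - {"tx": 0, "ty": 0, "tz": -2.3, "rx": 0, "ry": 0, "rz": 0, "hand": 0}
    - {"tx": 0, "ty": 0, "tz": -2.6, "rx": 0, "ry": 0, "rz": 0, "hand": 0}
    - {"tx": 0, "ty": 0, "tz": -3, "rx": 0, "ry": 0, "rz": 0, "hand": 0}
    - {"tx": 0, "ty": 0, "tz": -3, "rx": 0, "ry": 0, "rz": 0, "hand": 0}

```text
t: 15.62
ee_pos: [501.4, -48.4, 193.0]
tcp_rot: [-0.0, 0.998, 0.065, -0.0]
wrist_force: [0.3, 0.2, -1.7]
opening: 7.5
```

```bash
python3 look.py 14
```

```text
[501.43830058 -48.42551784 193.02588402] yaw 7.4542375145399475 z [-4.e-04  0.e+00 -1.e+00] F [ 0.3  0.2 -1.7] M [ 0.01 -0.03  0.03] 7.50577254786303 15.625
```

View pics/w14c.png

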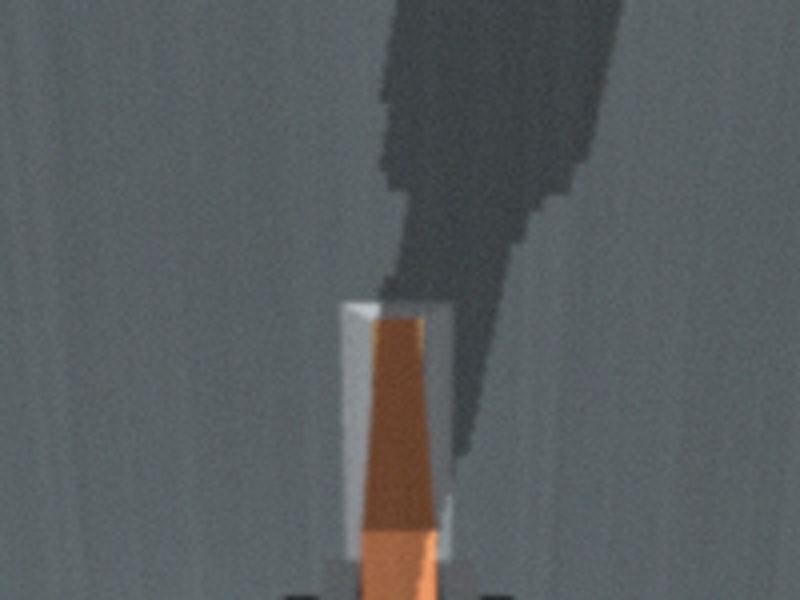

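View pics/s14c.png

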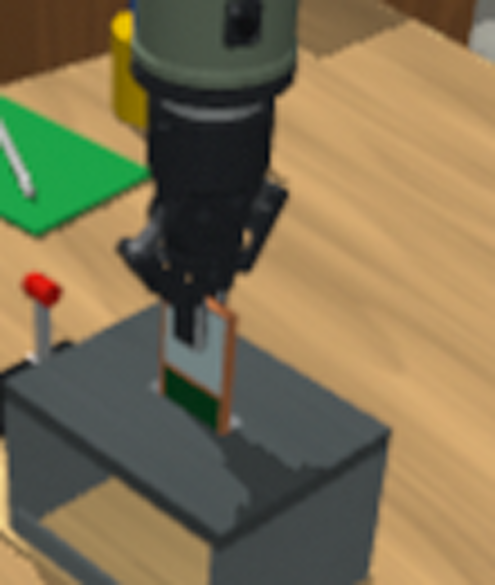

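carry_out:
  commands:
    - {"tx": 0, "ty": 0, "tz": -0.3, "rx": 0, "ry": 0, "rz": 0, "hand": 0}
    - {"tx": 0, "ty": 0, "tz": -0.7, "rx": 0, "ry": 0, "rz": 0, "hand": 0}
    - {"tx": 0, "ty": 0, "tz": -1.1, "rx": 0, "ry": 0, "rz": 0, "hand": 0}
    - {"tx": 0, "ty": 0, "tz": -1.5, "rx": 0, "ry": 0, "rz": 0, "hand": 0}
    - {"tx": 0, "ty": 0, "tz": -1.9, "rx": 0, "ry": 0, "rz": 0, "hand": 0}
    - {"tx": 0, "ty": 0, "tz": -2.3, "rx": 0, "ry": 0, "rz": 0, "hand": 0}
    - {"tx": 0, "ty": 0, "tz": -2.6, "rx": 0, "ry": 0, "rz": 0, "hand": 0}
    - {"tx": 0, "ty": 0, "tz": -2.8, "rx": 0, "ry": 0, "rz": 0, "hand": 0}
    - {"tx": 0, "ty": 0, "tz": -2.8, "rx": 0, "ry": 0, "rz": 0, "hand": 0}
    - {"tx": 0, "ty": 0, "tz": -2.8, "rx": 0, "ry": 0, "rz": 0, "hand": 0}

```text
t: 17.02
ee_pos: [501.6, -48.4, 165.4]
tcp_rot: [0.0, 0.998, 0.065, 0.0]
wrist_force: [0.2, 0.3, -0.9]
opening: 7.5
```

```bash
python3 look.py 15; python3 - <<'E'
import cv2
from h import *
s=cv2.imread("pics/s15.png");crop(s,285,115,110,110,5.4,"pics/s15d.png")
S=cam("scene")
# predicted scene pixels for panel features at bottom=70
t=np.radians(7.5);ey=np.array([-np.sin(t),np.cos(t),0])
for z in(70,200):
  for k in(-30,30): print(z,k,proj(S,np.array([501.5,-48.6,z])+k*ey).round(1))
E
```

```text
[501.59135851 -48.39829878 165.40093146] yaw 7.4584374593563725 z [ 1.e-04 -0.e+00 -1.e+00] F [ 0.2  0.3 -0.9] M [ 0.06 -0.03 -0.  ] 7.456380198106997 17.025
70 -30 [324.7 183.7]
70 30 [337.9 192.9]
200 -30 [326.  149.7]
200 30 [340.4 158.6]
```

View pics/s15d.png

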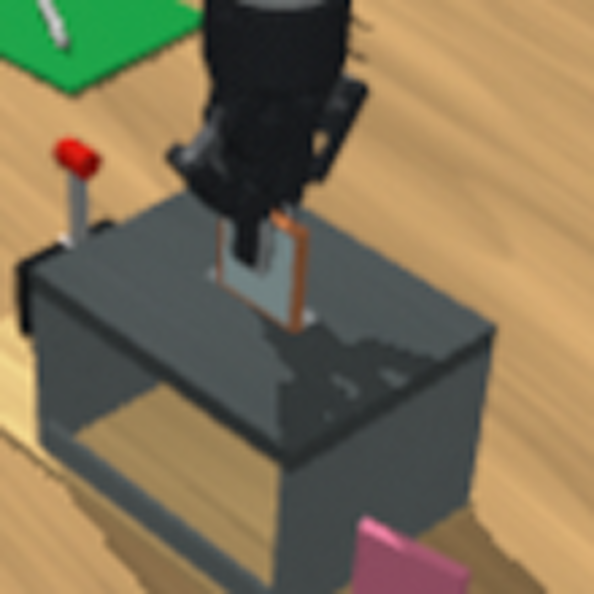

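View pics/w15.png

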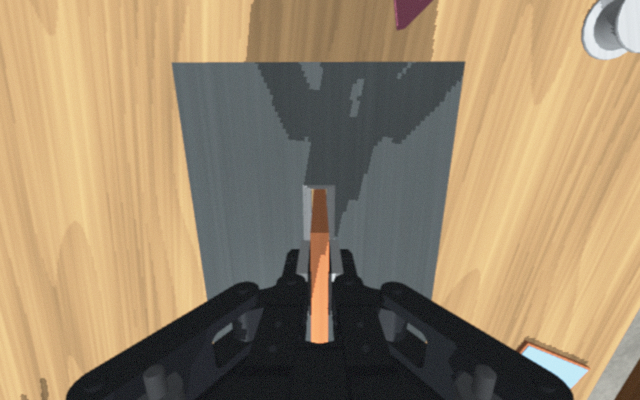

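View pics/t15.png

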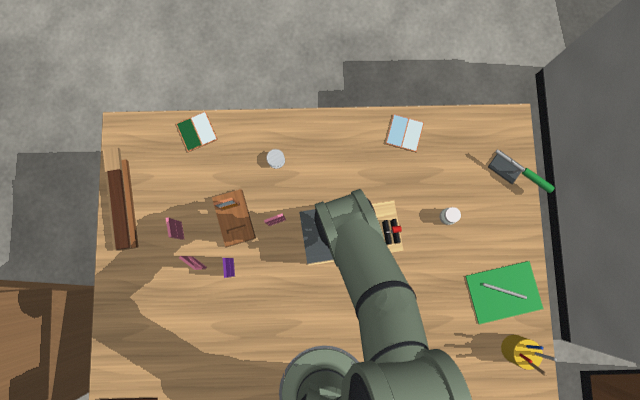

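The scene crop shows only the pale half above the roof, with the panel entering the slot at (255,290)–(297,325) and the lever upright at (78,195). The panel's top corner, at (341.7,158.5), is within about 1.5 px of where it should be with the copper line at about z = 135 mm. The top view shows the amber panel, reel and jar at their original pixels. I'm handing in.

```bash
python3 -c "
from bench import manip
print(manip.finish_job())"
```

```text
the job is handed in; nothing more can be done
None
```

I set the dimmer lever straight up, let it go, and then lowered the green panel through the roof slot. The job was handed in at about 17 s, with the gripper still holding the panel upright; the hand-in gives no verdict.

- **Lever:** after release I measured it within about 0.01 rad of vertical in two camera views, and it still looked upright in the last pictures.
- **Panel:** the arm positions and the last picture put the copper line at about 135 mm, within the roof's thickness. The green half is inside, the lower edge is about 62 mm above the box floor, and the pale half stands outside. During insertion the forces I read at the end of each move stayed near the panel's own weight, with no sign of jamming.
- **Other objects:** the amber panel, reel, jar and look-alikes are where they started in the last top view.
- **Checks that failed or disagreed:** my first move call was refused because two of the keys were missing, so nothing moved. The wrist camera's calibration changed by about 1.5 mm between readings, so I did the final alignment by comparing the panel with the fingers and slot in the same picture.

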